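# Gather loose book fittings in the tray's corner and hold them over the dish

## Task

Pick up the square white sorting tray, carry it without spilling the brass book fittings in it, and tip it so that all four fittings slide together into the corner opposite the upright steel grip tab. Hold it tipped and still, with that corner low over the round white dish (within a hand's breadth of it but not touching it), and finish while holding it like that: do not put it down or let go. Leave the book, the weight and the jar alone.

Things in the scene. Friction and masses are not known exactly. Their poses are not given: they have to be found in the camera images.
- tray: Loose open square white enamelled tray, 180 x 180 mm, walls 28 high, walls and floor 3 thick, 0.2 to 0.45 kg. Origin: centre of its underside; z up; x along the DIAGONAL from the grip-tab corner to the collecting corner (outer corners at x = +-127, y = +-127). The slick fittings start to slide at about 10 degrees of tip; about 25 to 30 along the diagonal brings all down the walls into the corner.
- tray_grip (a point): Point in the middle of the tray's grip tab, 60 mm above the tray's underside, at x = -100 mm of the tray; axes as the tray's. The tab is an upright flat steel plate, 8 mm thick along x, 50 mm wide along y, its top 82 mm above the underside; it stands clear above the walls and is rigidly part of the tray.
- tray_corner (a point): Inside bottom of the tray's collecting corner (opposite the tab), on top of the floor: 122 mm along the tray's x axis, 3 mm above its underside; axes as the tray's. At the start this corner points roughly towards the robot, up to 63 degrees either way.
- clasp_a: Loose brass book clasp, a plate 28 x 16 x 4 mm with a round 7 mm knuckle along one short end, 18 g. Origin: centre of its underside; x along its length, z up. Starts flat on the tray's floor, in the tab's half or near the middle.
- clasp_b: Loose brass book clasp, a plate 28 x 16 x 4 mm with a round 7 mm knuckle along one short end, 18 g. Origin: centre of its underside; x along its length, z up. Starts flat on the tray's floor, in the tab's half or near the middle.
- boss_a: Loose brass boss, a low round stud 22 mm across and 8 mm high with a flat underside, 16 g. Origin: centre of its underside; z up. Starts flat on the tray's floor, in the tab's half or near the middle.
- boss_b: Loose brass boss, a low round stud 22 mm across and 8 mm high with a flat underside, 16 g. Origin: centre of its underside; z up. Starts flat on the tray's floor, in the tab's half or near the middle.
- dish: Round shallow white ceramic dish, 150 mm across the rim, 35 mm high, fixed to the table. Origin: centre of its underside.
- dish_rim (a point): Centre of the dish's mouth, at rim height (35 mm above the table).
- book: Closed small book, 100 x 145 x 32 mm, lying flat beyond the work. Origin: centre of its underside. Bystander, loose: leave it where it is (it must not shift more than 20 mm).
- weight: Dark steel book weight with a knob, 60 mm across, 60 mm high, to the robot's right. Origin: centre of its underside. Bystander, loose: leave it where it is (it must not shift more than 20 mm).
- jar: Lidded jar, 64 mm across, 85 mm high, to the robot's left. Origin: centre of its underside. Bystander, loose: leave it where it is (it must not shift more than 20 mm).
There are look-alikes about, which are no part of the job. Several things have the shape of the dish; the one meant has the colours described above.

How it is judged (in metres and radians):
At the end, for the whole second after the job is handed in: Fingers hold the tray still, its diagonal sloping over 15 degrees down to the collecting corner, tipped under 50; corner 38 to 170 mm above the table, within 60 mm of the dish centre seen from above, not touching it; all four fittings at rest in the tray within 75 mm of that corner (angle between tray's own x axis and vertical above 1.83 rad and angle between tray's own z axis and vertical below 0.87 rad and height (world z) of tray_corner between 0.038 and 0.17 m and horizontal distance between tray_corner and dish_rim below 0.06 m and contact force between the fingers and tray above 1 N and contact force between tray and dish below 0.1 N and linear speed of each of tray, clasp_a, clasp_b, boss_a, boss_b below 0.03 m/s and distance between each of clasp_a, clasp_b, boss_a, boss_b and tray_corner below 0.075 m and z of each of clasp_a, clasp_b, boss_a, boss_b in the frame of tray above 0 m); the arm keeps its last pose, push and grip.
It fails at once if a fitting falls out of the tray (distance between any of clasp_a, clasp_b, boss_a, boss_b and tray above 0.165 m).
It fails at once if the book, the weight or the jar is shifted by more than 20 mm (distance of any of book, weight, jar from where it was at the start of the episode above 0.02 m).
It also fails if it takes over 45 s, if anything falls off the work surface, if the arm or the gripper's body presses on something with over 40 N, if the wrist force passes 120 N, or if a joint passes its speed limit or range.

## Robot

A 7-joint arm with a two-finger parallel gripper is mounted at the origin on the work surface. World frame = base frame: x ahead of the robot, y to its left, z up, the work surface at z = 0. Lengths are in mm, angles in rad, forces in N, time in s.
With the tool pointing down it reaches from about 400 to 875 mm from the base axis. Payload 4.4 kg.
Tool frame: the origin (TCP) lies where the fingers leave the gripper's body, on its centre line; the fingertips stand 73 mm ahead of it and the grasp point (between the pads) lies 54 mm ahead of it; z points along the fingers, y is the line along which they close (so a half turn about z gives the same grasp; the last joint's range is limited). The gripper opens to 85 mm and grips with 20 to 120 N. Pads are 22 mm wide; open, the fingers measure 114 mm over their backs; the gripper's body (76 mm by 85 mm) begins 54 mm behind the grasp point. The pads swing forward as they close: fully open they stand 13 mm farther back than shut.
Start: joints at [1.189, 0.628, 0.038, 1.517, -0.027, 0.996, -0.02], TCP at [201.9, -617.862, 303.913] pointing down, gripper open.
Joint ranges: [-3.06, 3.06], [-0.37, 2.12], [-1.25, 1.32], [0.18, 2.47], [-1.1, 4.24], [0.23, 1.98], [-2.94, 2.94]. Speed limits (rad/s): [2.57, 2.57, 3.14, 3.14, 3.14, 3.14, 3.14].

## Interface

Orientations are given as [roll, pitch, yaw] about the fixed x, y, z axes, in that order (R = Rz(yaw) Ry(pitch) Rx(roll)).
In Python, from cell import ctrl gives the robot as it stands.
- The arm moves only by the tool send_rows, never from a script. Its argument "rows" is a list that holds one entry, the list of rows, each a list of 6 numbers: the shift along the tool's x, y, z in cm, then the turn, a rotation vector about the tool's x, y, z in rad. In form: [[[tx, ty, tz, wx, wy, wz], ...]]. A call has 1 to 10 rows; each row is the pose to reach, as a shift and turn from the pose commanded when the call began, along the tool's axes at that moment; what a row does not reach only later rows make up. A row lasts 1/10 s, in which the tool goes at most 50 mm and 8.59 degrees, less where a joint would pass 70% of its speed; a pose out of reach is approached as far as the arm can. A call with a gripper value outside its range is refused whole. "grip" is the closure in counts, from 0 (fully open) to 255 (shut), set as the call begins (left out, the last holds). The fingers move at their own pace and stop on an object; the grip force is fixed at half the most. Time passes only in rows, so rows that repeat a pose let the fingers close. It gives the time, the measured TCP pose, the force, the opening and the grip force at its end, in the units of the state.
- ctrl.read_state(): the state, without advancing time (a new reading comes with each control period).
- ctrl.get_image(name): name is "scene" or "side" or "wrist"; returns a dict with "pixels" (400x640x3 uint8, red, green, blue), "fx", "fy", "cx", "cy" (pixels), "extrinsics" (4x4, takes a point from camera to world coordinates); the wrist camera has in their place "mount" (4x4, takes a point from camera to tool coordinates, whose origin is the TCP and whose axes are the flange's). Camera axes: x right, y up, looking along -z (the intrinsics and any distortion apply to the point x, -y, -z); pixel columns grow to the right and rows downward; lengths in mm; the calibration is good to about 2 mm. A picture is of the moment at which its call begins: read the wrist's pose just before it. There is no depth.
- ctrl.finish_job(): hands the job in; it is judged then, once.
The state is a dict: "clock": time; "qpos": joint angles; "qd": joint speeds; "tau": joint torques, N m; "eef_pos": TCP position; "tool_rot": TCP orientation; "force": force on the tool from outside, world axes, zero at the start; "torque": the same for the moment, N m; "width": finger opening in mm; "gripper_force": force on a finger pad.
Only numpy, scipy, OpenCV 4.12 (cv2) and the standard library are available. Lean on these libraries where they do the work, as an engineer would, in place of code of your own. Each camera call takes 0.05 s, during which the arm holds its last target. There are 200 camera calls.

## Working session

There is one attempt and no reset: what is moved stays moved. The work goes in short steps, Python scripts to look and compute and a tool call to move; the robot and the scene stay as the last step left them, time stands still between calls to the robot, and variables do not carry over. Pictures are saved under pics/ and viewed, at most 10 in all, crops included, and the job is handed in when it is done.

Besides the shell and the picture viewer there is one more tool, called after "Emit:" as name(argument=value, ...) on one line, values as JSON. send_rows: Moves the arm, as the interface text tells. Its arguments: {"type":"object","properties":{"rows":{"type":"array","items":{"type":"array","items":{"type":"array","items":{"type":"number"}}}},"grip":{"type":"number"}},"required":["rows"]}

```bash
ls; mkdir -p pics; cat > h.py <<'E'
import numpy as np,cv2
from scipy.spatial.transform import Rotation as Ro
from cell import ctrl
def grab(n,fn=None):
    s=ctrl.read_state(); im=ctrl.get_image(n); p=np.array(im["pixels"])
    if n=="wrist":
        T=np.eye(4);T[:3,:3]=Ro.from_euler('xyz',s["tool_rot"]).as_matrix();T[:3,3]=s["eef_pos"]
        E=T@np.array(im["mount"])
    else: E=np.array(im["extrinsics"])
    if fn: cv2.imwrite("pics/"+fn,cv2.cvtColor(p,cv2.COLOR_RGB2BGR))
    return p,(im["fx"],im["fy"],im["cx"],im["cy"]),E,im
def ray(uv,K,E):
    d=E[:3,:3]@np.array([(uv[0]-K[2])/K[0],-(uv[1]-K[3])/K[1],-1]); return E[:3,3],d
def onz(uv,K,E,z):
    o,d=ray(uv,K,E); return o+d*(z-o[2])/d[2]
def proj(P,K,E):
    c=np.linalg.inv(E)@np.append(P,1); return np.array([K[2]+K[0]*c[0]/-c[2],K[3]-K[1]*c[1]/-c[2]])
E
python3 - <<'E'
from h import *
print(ctrl.read_state())
for n in("scene","side","wrist"):
    p,K,E,im=grab(n,n+"0.png"); print(n,K,E.round(2).tolist(),[k for k in im if k!="pixels"])
a=cv2.imread("pics/scene0.png");b=cv2.imread("pics/side0.png")
cv2.imwrite("pics/w.png",cv2.imread("pics/wrist0.png"))
E
```

```text
pics
{'clock': 0.0, 'qpos': array([ 1.18917335,  0.62932774,  0.03846074,  1.51835855, -0.02701356,
        0.99625792, -0.01998139]), 'qd': array([-0.00118467, -0.00152338,  0.00027834,  0.00023602, -0.00159493,
        0.00117552,  0.00052585]), 'tau': array([ 7.88569560e-04, -5.63384843e+01,  1.22604165e+00, -1.93441987e+01,
        1.09389154e-02,  1.04934137e-02,  1.35036686e-05]), 'eef_pos': array([ 201.76599871, -617.39669608,  303.00421967]), 'tool_rot': array([-3.13975972e+00,  2.24394352e-05,  3.15819245e-01]), 'force': array([0.33413486, 0.2620279 , 0.57652904]), 'torque': array([-0.0651733 , -0.05192876, -0.04636762]), 'gripper_force': 0.0, 'width': 85.70194590135206}
scene (423.83040565264145, 423.83040565264145, 318.45516214241036, 197.17660160391637) [[-0.82, -0.33, 0.46, 1208.18], [0.57, -0.51, 0.65, 917.73], [0.02, 0.8, 0.6, 952.19], [0.0, 0.0, 0.0, 1.0]] ['fx', 'fy', 'cx', 'cy', 'extrinsics']
side (489.22811726951085, 489.22811726951085, 315.7843590511933, 201.80563449236908) [[-0.95, 0.22, -0.22, 204.43], [-0.31, -0.63, 0.71, 1072.19], [0.02, 0.74, 0.67, 1094.92], [0.0, 0.0, 0.0, 1.0]] ['fx', 'fy', 'cx', 'cy', 'extrinsics']
wrist (280.02298573961684, 280.02298573961684, 322.9781857284389, 201.11277884137985) [[0.31, 0.92, 0.25, 265.67], [-0.95, 0.3, 0.08, -596.61], [0.0, -0.26, 0.97, 373.17], [0.0, 0.0, 0.0, 1.0]] ['fx', 'fy', 'cx', 'cy', 'mount']
```

View pics/scene0.png

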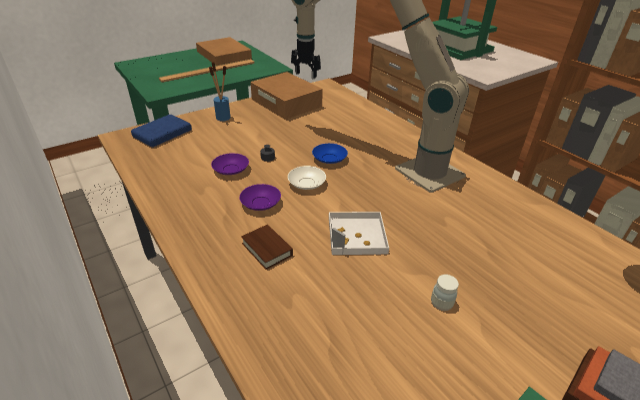

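View pics/side0.png

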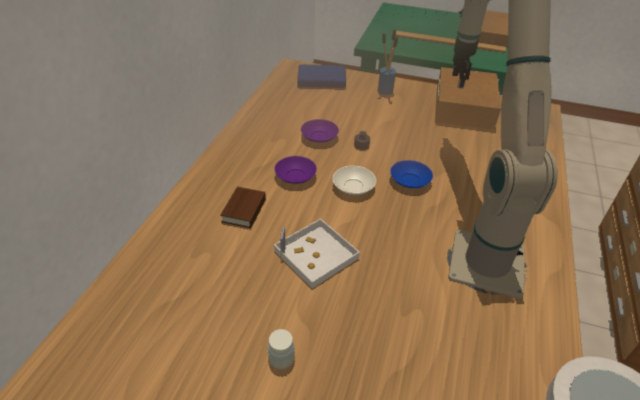

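The scene view shows four dish-shaped things: purple at (230,165) and (261,199), blue at (330,154) and white at (307,179), which is (354,183) in the side view. Only the white one fits the description. The tray is at scene (358,233) and side (317,252), with the tab at its left corner, side (283,240). Next I measure both and enlarge one crop to confirm.

```bash
python3 - <<'E'
from h import *
for n,tb,db in(("side",(265,205,370,295),(325,160,382,205)),("scene",(322,203,395,262),(280,160,332,200))):
    p,K,E,im=grab(n)
    hsv=cv2.cvtColor(p,cv2.COLOR_RGB2HSV); m=((hsv[...,1]<70)&(hsv[...,2]>90)).astype(np.uint8)
    for nm,b in(("tray",tb),("dish",db)):
        mm=np.zeros_like(m);mm[b[1]:b[3],b[0]:b[2]]=m[b[1]:b[3],b[0]:b[2]]
        c=max(cv2.findContours(mm,0,1)[0],key=cv2.contourArea); h=cv2.convexHull(c)
        if nm=="tray":
            q=h.copy();e=1
            while len(q)>5 and e<12:q=cv2.approxPolyDP(h,e,True);e+=.5
            for u in q[:,0]: print(n,nm,u,"z28",onz(u,K,E,28).round(0),"z0",onz(u,K,E,0).round(0))
        else:
            # rim: cast hull points to z=35, circle
            P=np.array([onz(u,K,E,35)[:2] for u in h[:,0]],np.float32); print(n,nm,cv2.minEnclosingCircle(P))
            print(cv2.boundingRect(h))
    if n=="side": crop=p[110:300,210:450]; cv2.imwrite("pics/crop.png",cv2.resize(cv2.cvtColor(crop,cv2.COLOR_RGB2BGR),None,fx=3,fy=3,interpolation=2))
    for nm,u,z in((("tabtop",(283,231),82),("book",(244,207),20),("jar",(281,340),85),("weight",(362,138),50)) if n=="side" else (("tabtop",(336,232),82),("book",(267,243),20),("jar",(447,282),85),("weight",(268,152),50))):
        print(n,nm,onz(u,K,E,z).round(0))
E
```

```text
side tray [320 219] z28 [514.  13.  28.] z0 [522. -15.   0.]
side tray [357 250] z28 [371. 102.  28.] z0 [375.  76.   0.]
side tray [358 257] z28 [361. 127.  28.] z0 [365. 103.   0.]
side tray [311 287] z28 [456. 275.  28.] z0 [462. 254.   0.]
side tray [274 245] z28 [609. 163.  28.] z0 [619. 139.   0.]
side dish ((462.1421813964844, -204.224609375), 76.79998016357422)
(333, 166, 43, 29)
side tabtop [584. 149.  82.]
side book [765.  33.  20.]
side jar [459. 488.  85.]
side weight [ 492. -432.   50.]
scene tray [380 212] z28 [368. 109.  28.] z0 [343.  84.   0.]
scene tray [388 245] z28 [457. 248.  28.] z0 [434. 228.   0.]
scene tray [387 253] z28 [484. 273.  28.] z0 [462. 254.   0.]
scene tray [332 253] z28 [626. 179.  28.] z0 [608. 157.   0.]
scene tray [329 212] z28 [517.  12.  28.] z0 [496. -16.   0.]
scene dish ((469.3959655761719, -201.02496337890625), 78.45232391357422)
(288, 166, 38, 24)
scene tabtop [596. 155.  82.]
scene book [767.  22.  20.]
scene jar [468. 486.  85.]
scene weight [ 515. -420.   50.]
```

View pics/crop.png

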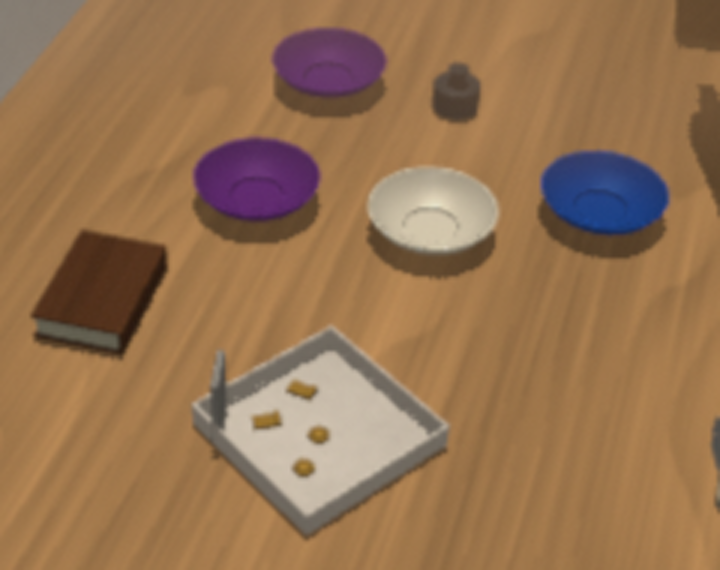

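The crop confirms it: the white dish at crop (433,212) has its rim centre at about (464,-203), measured radius about 77 mm against 75 given. The tray centre is at about (489,133) with its x axis at -167°, so the tab is near (586,156). The measured diagonal is about 250 mm against 254 given. I'm moving halfway there now.

Emit:
send_rows(rows=[[[30,-31,2.5,0,0,-0.74],[30,-31,2.5,0,0,-0.74],[30,-31,2.5,0,0,-0.74],[30,-31,2.5,0,0,-0.74],[30,-31,2.5,0,0,-0.74],[30,-31,2.5,0,0,-0.74],[30,-31,2.5,0,0,-0.74],[30,-31,2.5,0,0,-0.74],[30,-31,2.5,0,0,-0.74],[30,-31,2.5,0,0,-0.74]]])

```text
clock: 1.25
eef_pos: [393.0, -225.3, 279.0]
tool_rot: [3.141, -0.002, 1.065]
force: [0.0, -0.6, 0.1]
width: 85.7
gripper_force: 0.0
```

```bash
cat >> h.py <<'E'
def to(pos,yawdeg,tilt=0):
    "shift (cm) and turn from the present pose to TCP pos, tool down with yaw, then turned about tool x by tilt deg"
    s=ctrl.read_state(); R=Ro.from_euler('xyz',s["tool_rot"]); G=Ro.from_euler('xyz',[np.pi,0,np.radians(yawdeg)])*Ro.from_euler('x',tilt,degrees=True)
    print(s["clock"],np.round(s["eef_pos"],1),np.round(s["tool_rot"],3),"q",np.round(s["qpos"],2))
    print("shift cm",(R.inv().apply(np.array(pos)-s["eef_pos"])/10).round(2),"turn",(R.inv()*G).as_rotvec().round(3))
E
python3 -c "
from h import *
to([586.5,156,250],103.2)"
```

```text
1.25 [ 393.  -225.3  279. ] [ 3.141e+00 -2.000e-03  1.065e+00] q [ 0.61  0.39 -0.2   2.07  0.12  0.69 -0.17]
shift cm [42.72 -1.56  3.  ] turn [ 0.001 -0.002 -0.737]
```

Emit:
send_rows(rows=[[[42.7,-1.6,3,0,0,-0.737],[42.7,-1.6,3,0,0,-0.737],[42.7,-1.6,3,0,0,-0.737],[42.7,-1.6,3,0,0,-0.737],[42.7,-1.6,3,0,0,-0.737],[42.7,-1.6,3,0,0,-0.737],[42.7,-1.6,3,0,0,-0.737],[42.7,-1.6,3,0,0,-0.737],[42.7,-1.6,3,0,0,-0.737],[42.7,-1.6,3,0,0,-0.737]]])

```text
clock: 2.25
eef_pos: [588.4, 154.3, 248.5]
tool_rot: [3.139, -0.003, 1.798]
force: [-0.4, 0.2, -0.2]
width: 85.2
gripper_force: 0.0
```

```bash
python3 -c "
from h import *
to([586.5,156,250],103.2)
p,K,E,im=grab('wrist','w1.png')
for P in ([586.5,156,82],[584,165,82],[586.5,156,60]): print(P,proj(P,K,E).round(0))
"
```

```text
2.25 [588.4 154.3 248.5] [ 3.139e+00 -3.000e-03  1.798e+00] q [-0.07  0.65 -0.37  1.69  0.29  0.85 -0.34]
shift cm [ 0.21 -0.14 -0.15] turn [ 0.002 -0.003 -0.003]
[586.5, 156, 82] [319. 201.]
[584, 165, 82] [318. 191.]
[586.5, 156, 60] [319. 195.]
```

View pics/w1.png

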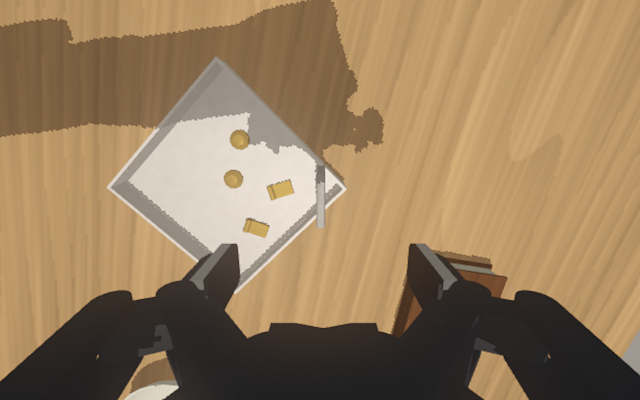

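The wrist view shows the tab's top strip at x≈320, rows about 170 to 228, against a predicted (319,201). The tray diagonal runs level in the image from (108,187) to (345,188), so yaw and position fit. The fittings are at (239,139), (233,179), (281,189) and (256,228). Next I descend and close.

Emit:
send_rows(rows=[[[0.2,0,4,0,0,0],[0.2,0,8,0,0,0],[0.2,0,11,0,0,0],[0.2,0,13,0,0,0],[0.2,0,13.6,0,0,0],[0.2,0,13.6,0,0,0]]])

```text
clock: 2.9
eef_pos: [586.5, 149.5, 112.4]
tool_rot: [-3.14, 0.001, 1.791]
force: [0.7, 0.9, 0.3]
width: 85.5
gripper_force: 0.0
```

Emit:
send_rows(rows=[[[0,0,0,0,0,0],[0,0,0,0,0,0],[0,0,0,0,0,0],[0,0,0,0,0,0],[0,0,0,0,0,0],[0,0,0,0,0,0],[0,0,0,0,0,0],[0,0,0,0,0,0],[0,0,0,0,0,0],[0,0,0,0,0,0]]], grip=255)

```text
clock: 3.9
eef_pos: [587.0, 151.6, 113.4]
tool_rot: [3.141, -0.0, 1.793]
force: [0.0, -0.1, 5.3]
width: 7.6
gripper_force: 59.5
```

```bash
python3 -c "
from h import *
to([586.5,156,114],103.2)
s=ctrl.read_state();print(s['width'],s['gripper_force'],s['force'])
p,K,E,im=grab('wrist','w2.png')
"
```

```text
3.9 [587.  151.6 113.4] [ 3.141 -0.     1.793] q [-0.12  0.83 -0.28  1.78  0.38  0.59 -0.42]
shift cm [ 0.44  0.05 -0.06] turn [ 0.001 -0.    -0.008]
7.5790949391089875 59.45056736469269 [ 0.01785408 -0.09505859  5.25223012]
```

View pics/w2.png

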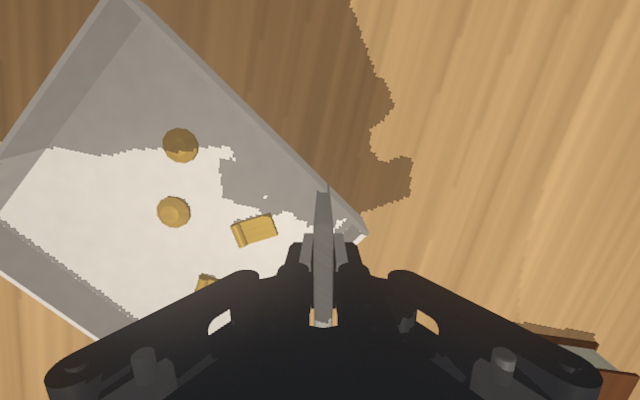

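The tab sits between the pads, at (322,260) in the view, with an opening of 7.6 mm and 59 N of grip. Now I lift gently.

Emit:
send_rows(rows=[[[0,0,-0.3,0,0,0],[0,0,-1,0,0,0],[0,0,-2,0,0,0],[0,0,-3.2,0,0,0],[0,0,-4.6,0,0,0],[0,0,-6,0,0,0],[0,0,-7.4,0,0,0],[0,0,-8.6,0,0,0],[0,0,-9.5,0,0,0],[0,0,-10,0,0,0]]])

```text
clock: 4.95
eef_pos: [587.0, 151.5, 214.1]
tool_rot: [3.14, -0.0, 1.793]
force: [-0.3, -0.1, -4.8]
width: 7.0
gripper_force: 58.6
```

```bash
python3 -c "
from h import *
s=ctrl.read_state();print(s['width'],s['gripper_force'],s['force'],s['torque'])
# goal
ps=np.radians(-166.8);u=np.array([np.cos(ps),np.sin(ps)]);th=np.radians(28)
g=222+3; zz=57
h=222*np.cos(th)-57*np.sin(th);v=222*np.sin(th)+57*np.cos(th)
C=np.array([464,-203]);hc=110
tcp=C-u*(h-54*np.sin(th)); z=hc+v+54*np.cos(th)
print('goal',tcp,z)
to([*tcp,z],103.2); to([*tcp,z],103.2,28); to([*tcp,z],103.2,-28)
p,K,E,im=grab('side','s1.png')
cv2.imwrite('pics/s1c.png',cv2.resize(cv2.imread('pics/s1.png')[130:330,200:520],None,fx=2.4,fy=2.4))
"
```

```text
7.0303822624361505 58.633328676223755 [-0.34789778 -0.14539561 -4.82661689] [ 0.06462906 -0.39739896 -0.07099039]
goal [ 604.10094642 -170.13961968] 312.2298697458086
4.95 [587.  151.5 214.1] [ 3.14  -0.     1.793] q [-0.08  0.69 -0.35  1.72  0.32  0.78 -0.36]
shift cm [-31.75  -5.4   -9.82] turn [ 0.001 -0.    -0.008]
4.95 [587.  151.5 214.1] [ 3.14  -0.     1.793] q [-0.08  0.69 -0.35  1.72  0.32  0.78 -0.36]
shift cm [-31.75  -5.4   -9.82] turn [ 0.49  -0.002 -0.008]
4.95 [587.  151.5 214.1] [ 3.14  -0.     1.793] q [-0.08  0.69 -0.35  1.72  0.32  0.78 -0.36]
shift cm [-31.75  -5.4   -9.82] turn [-0.487  0.002 -0.008]
```

View pics/s1c.png

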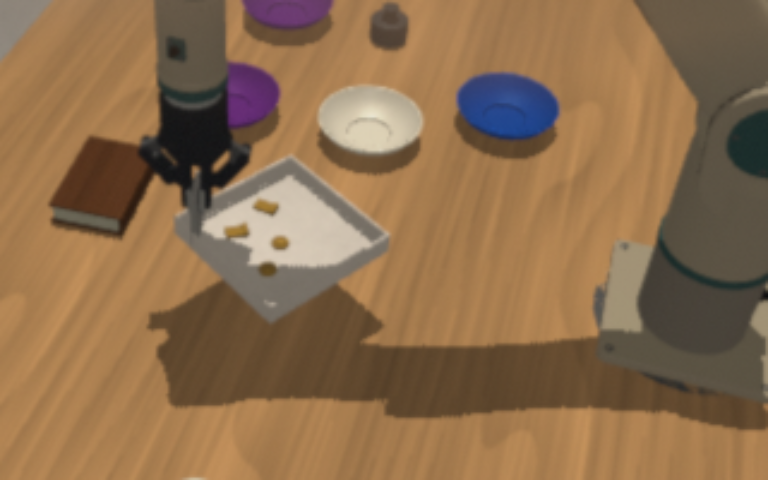

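The tray is level and clear of the table, and all four fittings are still spread in it, at crop (265,206), (236,231), (280,243) and (268,269). I'm carrying it level with a smooth ramp.

Emit:
send_rows(rows=[[[-0.4,-0.1,-0.1,0,0,0],[-1.2,-0.2,-0.4,0,0,0],[-2.4,-0.4,-0.7,0,0,0],[-4,-0.7,-1.2,0,0,0],[-6,-1,-1.9,0,0,0],[-8.2,-1.4,-2.5,0,0,0],[-10.6,-1.8,-3.3,0,0,0],[-13,-2.2,-4,0,0,0],[-15.4,-2.6,-4.7,0,0,0],[-17.8,-3,-5.5,0,0,0]]])

```text
clock: 6.0
eef_pos: [596.2, -31.4, 267.9]
tool_rot: [-3.14, 0.0, 1.791]
force: [0.7, -0.2, -5.0]
width: 7.0
gripper_force: 58.6
```

Emit:
send_rows(rows=[[[-2.4,-0.4,-0.7,0,0,0],[-4.8,-0.8,-1.5,0,0,0],[-7,-1.2,-2.1,0,0,0],[-9,-1.5,-2.8,0,0,0],[-10.7,-1.8,-3.3,0,0,0],[-12.1,-2.1,-3.7,0,0,0],[-13.1,-2.2,-4,0,0,0],[-13.7,-2.3,-4.2,0,0,0],[-14,-2.4,-4.3,0,0,0],[-14,-2.4,-4.3,0,0,0]]])

```text
clock: 7.0
eef_pos: [604.0, -170.5, 310.9]
tool_rot: [-3.141, -0.0, 1.793]
force: [-0.7, -0.1, -5.2]
width: 7.1
gripper_force: 58.7
```

Emit:
send_rows(rows=[[[0,0,0,-0.02,0,0],[0,0,0,-0.05,0,0],[0,0,0,-0.08,0,0],[0,0,0,-0.11,0,0],[0,0,0,-0.14,0,0],[0,0,0,-0.17,0,0],[0,0,0,-0.2,0,0],[0,0,0,-0.22,0,0],[0,0,0,-0.24,0,0],[0,0,0,-0.26,0,0]]])

```text
clock: 8.0
eef_pos: [604.0, -170.3, 310.9]
tool_rot: [2.88, -0.0, 1.793]
force: [0.3, 0.5, -4.4]
width: 7.5
gripper_force: 58.7
```

```bash
python3 -c "
from h import *
to([604,-170,312],103.2,-28)
s=ctrl.read_state();print(s['width'],s['gripper_force'],s['force'])
p,K,E,im=grab('side','s2.png')
cv2.imwrite('pics/s2c.png',cv2.resize(cv2.imread('pics/s2.png')[80:280,230:490],None,fx=3,fy=3))
"
```

```text
8.0 [ 604.  -170.3  310.9] [ 2.88  -0.     1.793] q [ 0.6   0.55 -0.48  1.75  0.22  0.67  0.27]
shift cm [ 0.03  0.03 -0.1 ] turn [-0.228  0.003 -0.007]
7.539247768246589 58.698062896728516 [ 0.30053597  0.52511239 -4.44560791]
```

View pics/s2c.png

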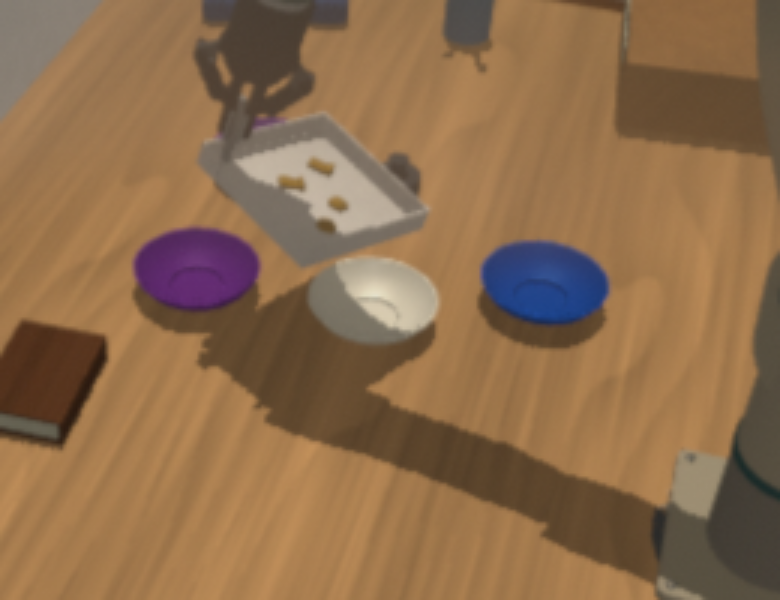

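The tray is tipped 15° in the right direction: the collecting corner, at crop (425,215), is going down. The fittings at (320,165), (291,183), (338,203) and (326,226) have barely moved so far. I'll go on to about 30°.

Emit:
send_rows(rows=[[[0,0,0,-0.03,0,0],[0,0,0,-0.06,0,0],[0,0,0,-0.09,0,0],[0,0,0,-0.12,0,0],[0,0,0,-0.15,0,0],[0,0,0,-0.18,0,0],[0,0,0,-0.21,0,0],[0,0,0,-0.24,0,0],[0,0,0,-0.26,0,0],[0,0,0,-0.26,0,0]]])

```text
clock: 9.05
eef_pos: [603.3, -170.9, 310.4]
tool_rot: [2.623, -0.001, 1.792]
force: [0.7, -0.3, -4.6]
width: 7.5
gripper_force: 58.8
```

Emit:
send_rows(rows=[[[0,0,0,0,0,0],[0,0,0,0,0,0],[0,0,0,0,0,0],[0,0,0,0,0,0],[0,0,0,0,0,0],[0,0,0,0,0,0],[0,0,0,0,0,0],[0,0,0,0,0,0],[0,0,0,0,0,0],[0,0,0,0,0,0]]])

```text
clock: 10.05
eef_pos: [604.1, -170.7, 310.9]
tool_rot: [2.622, 0.0, 1.793]
force: [0.5, -0.4, -4.8]
width: 7.5
gripper_force: 58.8
```

```bash
python3 -c "
from h import *
to([604,-170,312],103.2,-28)
s=ctrl.read_state();print(s['width'],s['gripper_force'],s['force'])
p,K,E,im=grab('side','s3.png')
cv2.imwrite('pics/s3c.png',cv2.resize(cv2.imread('pics/s3.png')[90:220,270:420],None,fx=4.5,fy=4.5,interpolation=2))
p,K,E,im=grab('wrist','w3.png');p,K,E,im=grab('scene','c3.png')
"
```

```text
10.05 [ 604.1 -170.7  310.9] [2.622 0.    1.793] q [ 0.77  0.53 -0.61  1.92  0.16  0.31  0.37]
shift cm [ 0.07  0.06 -0.09] turn [ 0.031  0.004 -0.007]
7.461533530621498 58.75736117362976 [ 0.45805195 -0.37940415 -4.81290501]
```

View pics/s3c.png

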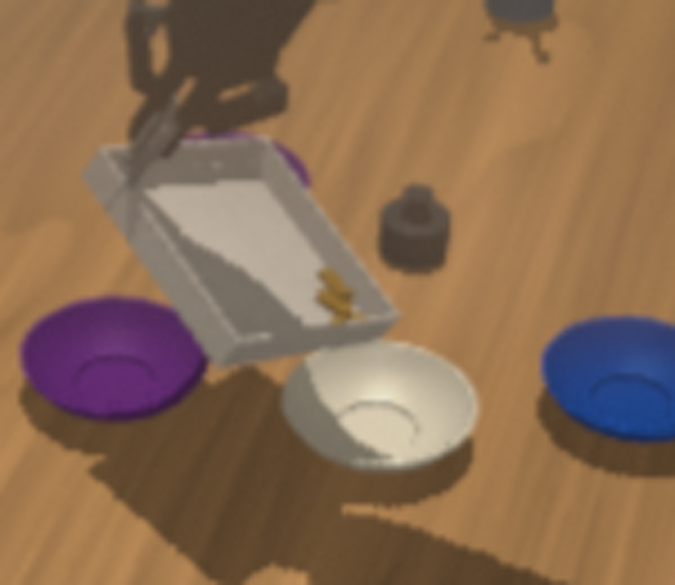

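The side view shows both clasps together near the collecting corner, at crop (335,295), with the bosses hidden behind the near wall. I'll check the corner, and the fittings' distances to it, from all the views.

```bash
python3 - <<'E'
from h import *
s=ctrl.read_state();R=Ro.from_euler('xyz',s["tool_rot"]).as_matrix();p0=np.array(s["eef_pos"])
# tray axes in the tool: x=-y, y=-x, z=-z ; grasp 54 ahead at tray (-100,0,~60)
X,Y,Z=-R[:,1],-R[:,0],-R[:,2]; G=p0+54*R[:,2]; O=G+100*X-60*Z; C=O+122*X+3*Z
print("corner",C.round(0),"tilt",np.degrees(np.arccos(Z[2])).round(1),"dist dish",np.hypot(*(C[:2]-[464,-203])).round(0))
for n in("side","scene","wrist"):
    p,K,E,im=grab(n); h=cv2.cvtColor(p,cv2.COLOR_RGB2HSV)
    print(n,"corner px",proj(C,K,E).round(0),"rim corner px",proj(O+127*X+28*Z,K,E).round(0))
    m=((h[...,0]>14)&(h[...,0]<28)&(h[...,1]>120)).astype(np.uint8)
    poly=np.array([proj(O+a*X+b*Y+3*Z,K,E) for a,b in((122,0),(0,122),(-122,0),(0,-122))],np.int32)
    k=np.zeros_like(m);cv2.fillPoly(k,[poly],1);k=cv2.dilate(k,np.ones((3,3)));m&=k
    N,_,st,ce=cv2.connectedComponentsWithStats(m)
    for i in range(1,N):
        if st[i,4]<6: continue
        o,d=ray(ce[i],K,E);P=o+d*((O+6*Z-o)@Z)/(d@Z)
        print("  ",ce[i].round(0),st[i,4],"tray xy",((P-O)@np.c_[X,Y]).round(0),"dist",np.linalg.norm(P-C).round(0))
a=cv2.imread("pics/c3.png");c=proj(C,*grab("scene")[1:3]).astype(int)
w=cv2.imread("pics/w3.png")[0:300]
cr=cv2.resize(a[c[1]-50:c[1]+50,c[0]-65:c[0]+65],(390,300),interpolation=2)
cv2.imwrite("pics/c3c.png",np.hstack([cr,cv2.resize(w,(400,188))[:188] if 0 else cv2.copyMakeBorder(cv2.resize(w,(400,188)),0,112,0,0,0)]))
E
```

```text
corner [ 470. -201.  104.] tilt 29.8 dist dish 6.0
side corner px [353. 163.] rim corner px [358. 159.]
   [344. 155.] 48 tray xy [86. 12.] dist 38.0
scene corner px [307. 162.] rim corner px [310. 156.]
   [301. 160.] 25 tray xy [88.  3.] dist 34.0
wrist corner px [ -5. 225.] rim corner px [-60. 240.]
   [ 43. 229.] 3628 tray xy [87.  1.] dist 35.0
```

View pics/c3c.png

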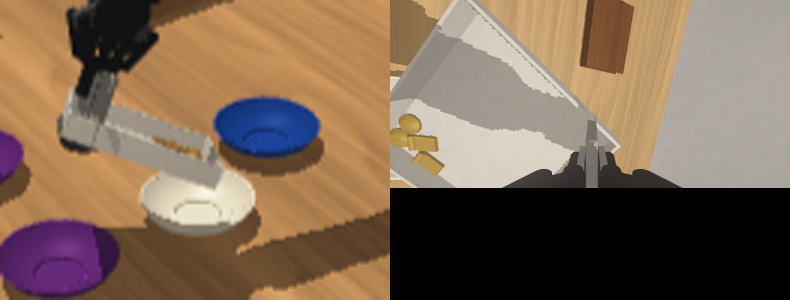

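All four fittings lie together in the corner. In the wrist part of the composite, the bosses are at (409,124) and (398,137), and the clasps at (422,143) and (428,163). The scene view shows the corner over the white dish and clear of it. One check on the distance of each fitting.

```bash
python3 - <<'E'
from h import *
s=ctrl.read_state();R=Ro.from_euler('xyz',s["tool_rot"]).as_matrix();p0=np.array(s["eef_pos"])
X,Y,Z=-R[:,1],-R[:,0],-R[:,2]; O=p0+54*R[:,2]+100*X-60*Z; C=O+122*X+3*Z
p,K,E,im=grab("wrist")
for x,y in((409,124),(398,137),(422,143),(428,163),(444,166)):
    o,d=ray(((x-390)*1.6,y*1.6),K,E);P=o+d*((O+5*Z-o)@Z)/(d@Z);print(((P-O)@np.c_[X,Y]).round(0),np.linalg.norm(P-C).round(0))
print(s["qd"].round(4).max(),s["clock"])
E
```

```text
[ 91. -19.] 37.0
[106.  -5.] 16.0
[82.  2.] 40.0
[82. 26.] 48.0
[65. 29.] 64.0
0.0006 10.4
```

Every fitting centre is within 48 mm of the corner (limit 75). The tilt is 30°, the corner is 104 mm up and about 6 mm from the dish centre, and the arm is still. I'm handing the job in.

```bash
python3 -c "
from cell import ctrl
print(ctrl.finish_job())"
```

```text
the job is handed in; nothing more can be done
None
```

I handed the job in at about 10 s on the clock: the tray is held still, tipped about 30°, with its collecting corner about 104 mm above the table over the white dish and all four fittings within 50 mm of that corner; no verdict came back.

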